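# Box in a battery pack and clamp its end cap with the ratchet clamp

## Task

Fold both aluminium side panels of the jig fully upright so that they box in the battery pack, then pump the two upright levers of the ratchet clamp (squeeze together, let them spring open, repeat) until the sprung rubber jaw pad has pushed the pack home against the end stop and its spring is pressed in by roughly 5 mm; about twice that cracks the pack's case. Move the jaw only by its levers, leave the other things on the table alone, and finish still holding the levers squeezed, with the panels upright and the pack clamped.

Things in the scene. Friction and masses are not known exactly. Their poses are not given: they have to be found in the camera images.
- jig: the fixed jig, a dark steel base plate 270 x 49 x 8 mm lying on the table. Origin: centre of the plate's underside. Its x axis is the clamping direction, from the clamp head to the end stop; y across, z up
- stop_face (a point): centre of the end stop's inner face, at jig x = 117 mm; a steel block 12 x 52 x 34 mm, top 42 mm above the table
- head_top (a point): centre of the top of the clamp head, a black housing 60 (x) x 44 x 42 mm at jig x = -94 mm, top 50 mm above the table, with two upright grey levers on it; a square toothed steel bar runs through it at 21 mm height and sticks out of its rear
- squeeze_point (a point): midway between the two upright grey levers, 105 mm up, jig x = -94 mm, y = 0: a gripper from above closing along the jig's x squeezes them here. Levers: 20 mm wide (y), 10 thick (x), hinged 48 mm and ending 127 mm above the table, splayed when open: 62 mm over the outer faces here, 68 at the top; fully squeezed 39 mm here. Geared to swing in equally; springs open them
- lever_rear (a joint): swing of the rear lever, rad: 0 sprung open, 0.215 fully squeezed. Each full squeeze drives the jaw forward by about 9 mm while it runs free, 4 to 6 mm while it clamps, in proportion to the squeeze after a little take-up; the return stroke leaves the jaw where it is. Each lever needs 5 to 10 N while the jaw runs free, up to 18 N when it clamps
- lever_front (a joint): swing of the front lever (the one nearer the pack), rad, always as lever_rear
- jaw (a joint): advance of the jaw along jig x, m, 0 to 0.075; starts at 0.004 to 0.028. A one-way brake holds the jaw while the levers open, up to about 8 N of clamping force (above that it backs off to 8 N)
- pad_face (a point): centre of the flat front face of the rubber jaw pad (38 mm wide, 22 mm high, centre 21 mm above the table) that faces the pack; it lies at jig x = -26 mm + jaw - pad
- pad (a joint): how far the pad's spring is pushed in, m: 0 free, 0.020 at its end. The clamping force is 1 N plus 1 N per mm; sliding the pack home takes 1 to 2 N. The pack needs over 3 N and its case cracks above 9.5 N, so aim for 4 to 6 mm. With the pack seated on the stop the pad meets it at jaw = 0.053
- pack_center (a point): centre of the loose battery pack, a black plastic box 90 (x) x 46 x 26 mm, 160 to 260 g, grey end cap towards the clamp. It lies on the base plate (centre 21 mm above the table) between the panels, its end 1 to 7 mm short of the stop; seated, it is at jig x = 72 mm. Axes as the jig's within a degree
- panel_a (a joint): angle of the side panel on the jig's +y side, rad: 0 flat outwards, 1.571 upright (its stop); starts at 0.4 to 0.8. Aluminium sheet 80 (along x) x 50 x 3 mm; hinge line along jig x, from x = 30 to 110 mm, at y = +25 mm, 10 mm above the table. The stiff hinge stays where it is left; about 1 N at the edge moves it
- panel_b (a joint): the same for the like panel on the jig's -y side, hinge line at y = -25 mm
- panel_a_edge (a point): middle of the free edge of panel_a, 50 mm from its hinge line
- panel_b_edge (a point): middle of the free edge of panel_b, 50 mm from its hinge line
- brass_weight: bystander: brass block 40 x 22 x 10 mm beside the jig; origin under its centre
- camber_gauge: bystander: flat aluminium T, 102 x 60 x 6 mm, beside the clamp head; origin under its long bar
- rear_wing: bystander: clear wing 80 x 175 x 45 mm; origin under its centre
- pliers: bystander: pliers with blue handles, 175 mm long, 14 mm high; origin under the pivot
- wheel: bystander: black wheel lying flat, 88 mm across, 36 mm high; origin under its centre
- jar: bystander: small jar 48 mm across, 55 mm high; origin under its centre
Not all that is in view belongs to the job. Of the things that look like the part that bears pack_center, the middle-sized one is meant.

How it is judged:
On the way, in this order (a step that is already met when the one before it is completed fails the run):
1. both side panels have been raised fully upright (value of joint each of panel_a, panel_b above 1.45 rad), for 0.2 s.
2. the jaw pad, driven by the squeezed levers, presses the pack (contact force between pad and pack above 3 N and value of joint lever_rear above 0.03 rad), for 0.2 s.
At the end, for the whole second after the job is handed in: Panels within 8 degrees of upright; pack at rest against the end stop (within 2.5 mm) and within 4 mm of the middle line, pressed by the pad with 3 to 9.5 N; levers squeezed (over 0.03 rad), a finger bearing on them with over 1.5 N (all of step 2 and value of joint each of panel_a, panel_b above 1.42 rad and contact force between pad and pack below 9.5 N and (contact force between the fingers and lever_rear above 1.5 N or contact force between the fingers and lever_front above 1.5 N) and x of pack_center in the frame of jig between 0.0695 and 0.0745 m and y of pack_center in the frame of jig between -0.004 and 0.004 m and z of pack_center in the frame of jig below 0.025 m and linear speed of pack below 0.01 m/s); the arm keeps its last pose, push and grip.
It fails at once if the pack is crushed (pad force over 9.5 N) (contact force between pad and pack above 9.5 N).
It fails at once if the jaw is pushed by hand instead of by its levers (contact force between the arm and jaw above 3 N).
It fails at once if the jaw is pushed by the fingers instead of by its levers (contact force between the fingers and jaw above 3 N).
It fails at once if another thing on the table is disturbed (distance of any of brass_weight, camber_gauge, rear_wing, pliers, wheel, jar from where it was at the start of the episode above 0.02 m).
It also fails if it takes over 64 s, if anything falls off the work surface, if the arm or the gripper's body presses on something with over 40 N, if the wrist force passes 120 N, or if a joint passes its speed limit or range.

## Robot

A 7-joint arm with a two-finger parallel gripper is mounted at the origin on the work surface. World frame = base frame: x ahead of the robot, y to its left, z up, the work surface at z = 0. Lengths are in m, angles in rad, forces in N, time in s.
With the tool pointing down it reaches from about 0.4 to 0.925 m from the base axis. Payload 5.6 kg.
Tool frame: the origin (TCP) lies midway between the tips of the shut fingers; the grasp point (between the pads) lies 19 mm behind it; z points along the fingers, y is the direction in which the jaws open and shut (so a half turn about z gives the same grasp; the last joint's range is limited). The gripper opens to 85 mm and grips with 20 to 120 N. Pads are 22 mm wide; open, the fingers measure 114 mm over their backs; the gripper's body (76 mm by 85 mm) begins 54 mm behind the grasp point. The pads swing forward as they close: fully open they stand 13 mm farther back than shut.
Start: joints at [1.218, 0.468, -0.012, 1.603, 0.006, 1.071, -0.056], TCP at [0.198, -0.619, 0.231] pointing down, gripper open.
Joint ranges: [-2.53, 2.53], [-0.31, 2.02], [-1.57, 1.55], [0.28, 2.44], [-1.29, 4.43], [0.15, 1.84], [-2.92, 2.92]. Speed limits (rad/s): [2.57, 2.57, 3.14, 3.14, 3.14, 3.14, 3.14].

## Interface

Orientations are given as a unit quaternion [w, x, y, z].
In Python, from station import observe, grab_frame, calibration, manip gives the robot as it stands. The module is installed in compiled form; this text tells all that it offers.
- The arm moves only by the tool play_rows, never from a script. Its argument "motion" is a list of rows, each a list of 7 numbers: the turn, a rotation vector about the tool's x, y, z in rad, then the shift along the tool's x, y, z in cm, then the opening, from 0 (shut) to 1 (fully open). In form: [[ax, ay, az, dx, dy, dz, gripper], ...]. A call has 1 to 12 rows; each row shifts and turns the commanded pose from where the row before left it, along the tool's axes as they then stand; what a row does not reach is not made up. A row lasts 1/12 s, in which the tool goes at most 41.7 mm and 7.16 degrees, less where a joint would pass 70% of its speed; a pose out of reach is approached as far as the arm can. A call is refused whole if a number of a shift passes 4.17 or a number of a turn 0.125, either way. A call with a gripper value outside its range is refused whole. The fingers move at their own pace and stop on an object; "force" is the grip in N (left out, the last holds). Time passes only in rows, so rows that do not move let the fingers close. It gives the time, the measured TCP pose, the force and the opening at its end, in the units of the state.
- observe(): the state, without advancing time (a new reading comes with each control period).
- grab_frame(name): name is "scene" or "top"; returns the picture (400x640x3 uint8, red, green, blue); there is no depth.
- calibration(name): a dict with "fovy" (degrees; the focal length in pixels is half the picture's height over the tangent of half this angle, whatever the lens; pixels are square), "cx", "cy" (the principal point, pixels), "R" (3x3) and "t" (3): a world point X has camera coordinates R X + t. Camera axes: x right, y down, z forward; pixel columns grow to the right and rows downward; lengths in m; the calibration is good to about 2 mm. A picture is of the moment at which its call begins. calibration takes no time and is no camera call.
- manip.close_job(): hands the job in, once; it reports no verdict.
The state is a dict: "time": time; "joint_pos": joint angles; "qvel": joint speeds; "joint_torque": joint torques, N m; "eef_pos": TCP position; "eef_rot": TCP orientation; "ft_force": force on the tool from outside, world axes, zero at the start; "ft_torque": the same for the moment, N m; "opening": finger opening in m.
Only numpy, scipy, OpenCV 4.12 (cv2) and the standard library are available. Lean on these libraries where they do the work, as an engineer would, in place of code of your own. Each camera call takes 0.05 s, during which the arm holds its last target. There are 200 camera calls.

## Working session

There is one attempt and no reset: what is moved stays moved. The work goes in short steps, Python scripts to look and compute and a tool call to move; the robot and the scene stay as the last step left them, time stands still between calls to the robot, and variables do not carry over. Pictures are saved under pics/ and viewed, about 8 in all and at most 12, crops included, and the job is handed in when it is done.

Besides the shell and the picture viewer there is one more tool, called after ">>>" as name([rows], argument=value, ...), one row to a line, values as JSON. play_rows: Moves the arm, as the interface text tells. Its arguments: {"type":"object","properties":{"motion":{"type":"array"},"force":{"type":"number"}},"required":["motion"]}

```bash
mkdir -p pics
python3 - <<'E'
from station import *
import cv2
for n in("scene","top"):
    f=grab_frame(n); cv2.imwrite(f"pics/{n}0.png",f[:,:,::-1]); c=calibration(n); print(n,c)
print(observe())
E
```

```text
scene {'fovy': 55.97296270649961, 'cx': 322.2192911335404, 'cy': 194.10243736987147, 'R': array([[ 0.01503791,  0.99969077,  0.01980488],
       [ 0.74860225,  0.00187413, -0.66301671],
       [-0.6628488 ,  0.02479637, -0.74834258]]), 't': array([-0.02940608, -0.34153223,  1.3601862 ])}
top {'fovy': 52.788896585966604, 'cx': 319.2359609884063, 'cy': 207.74829449450937, 'R': array([[-0.00871264, -0.99968801, -0.02340882],
       [-0.9840686 ,  0.01272896, -0.17733293],
       [ 0.17757557,  0.02149084, -0.98387248]]), 't': array([0.01809098, 0.53274384, 1.12932084])}
{'time': 0.1, 'joint_pos': array([ 1.21800309,  0.46831456, -0.01155445,  1.60354342,  0.00596399,
        1.07144308, -0.05631685]), 'qvel': array([-0.00059393,  0.00063148, -0.00199661, -0.00221179, -0.00160493,
        0.00029928, -0.00167995]), 'joint_torque': array([ 9.90006010e-04, -5.33523023e+01,  2.15698237e-02, -2.51965714e+01,
        1.15004060e-02,  4.30460408e-03, -6.50045948e-06]), 'eef_pos': array([ 0.1979183 , -0.61858688,  0.23041214]), 'eef_rot': array([-8.16817354e-04,  9.88038067e-01,  1.54207902e-01, -1.83028944e-04]), 'ft_force': array([-0.98205912, -0.54903899,  0.00544829]), 'ft_torque': array([0.07760572, 0.05620293, 0.02408492]), 'opening': 0.08493725516494807}
```

View pics/scene0.png

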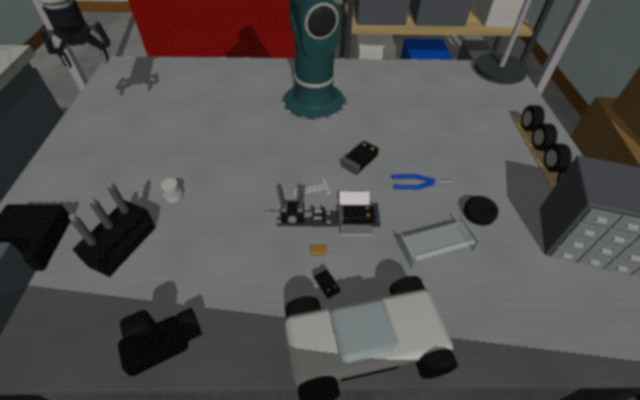

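View pics/top0.png

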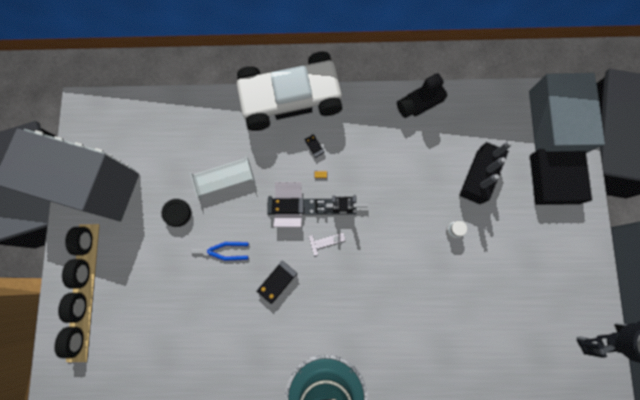

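The jig is at top-picture (300,206), with its head right at (345,205) and its stop left at (270,206). The pack lies between two panels. A larger and a smaller lookalike sit at (278,283) and (314,145). Next I'll zoom in.

```bash
cat > h.py <<'E'
import numpy as np,cv2
from station import *
def ray(cam,u,v,z):
    c=calibration(cam);f=200/np.tan(np.radians(c["fovy"]/2))
    R=np.array(c["R"]);o=-R.T@c["t"]
    d=R.T@np.array([(u-c["cx"])/f,(v-c["cy"])/f,1]); return o+d*(z-o[2])/d[2]
def pix(cam,X):
    c=calibration(cam);f=200/np.tan(np.radians(c["fovy"]/2))
    p=np.array(c["R"])@X+c["t"];return p[:2]/p[2]*f+[c["cx"],c["cy"]]
def crop(cam,x0,y0,w,h,s,name):
    f=grab_frame(cam)[y0:y0+h,x0:x0+w,::-1]
    f=cv2.convertScaleAbs(f,alpha=1.6)
    cv2.imwrite(f"pics/{name}.png",cv2.resize(f,None,fx=s,fy=s,interpolation=cv2.INTER_CUBIC))
E
python3 - <<'E'
from h import *
a=grab_frame("top")[175:240,255:380,::-1];b=grab_frame("scene")[170:245,255:390,::-1]
g=lambda i:cv2.resize(cv2.convertScaleAbs(i,alpha=1.5),(780,int(780*i.shape[0]/i.shape[1])),interpolation=cv2.INTER_CUBIC)
i=np.vstack([g(a),g(b)]);print(i.shape);cv2.imwrite("pics/c1.png",cv2.resize(i,None,fx=.7,fy=.7,interpolation=cv2.INTER_AREA))
E
```

```text
(838, 780, 3)
```

View pics/c1.png

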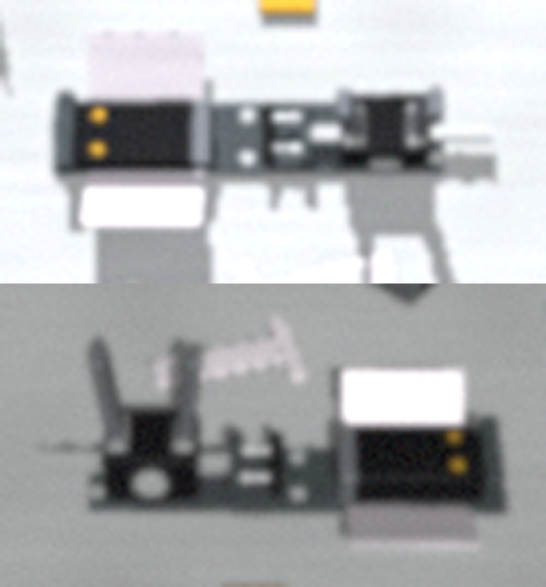

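Run:
```python
from h import *
T=lambda x,y,z:ray("top",x/4.368+255,y/4.368+175,z)
S=lambda x,y,z:ray("scene",x/4.044+255,(y-284)/4.044+170,z)
print("stop inner top T",T(75,132,.042))
print("stop outer T",T(57,132,.042))
print("plate edge T",T(215,172,.008),T(320,172,.008),T(230,105,.008))
print("leverstop T",T(345,97,.127),T(437,97,.127))
print("leverstop S",S(97,340,.127),S(187,345,.127))
print("stop S",S(482,420,.042),S(497,420,.042))
print("panel a edge T",[T(x,y,.035) for x,y in((80,226),(202,226))])
print("panel b edge T",[T(x,y,.035) for x,y in((90,32),(204,32))])
print("head S near bottom",S(92,507,.0),S(505,510,0))
print("head T",T(360,97,.05),T(430,97,.05),T(360,163,.05),T(430,163,.05))
for n in("top","scene"):
  c=calibration(n);print(-np.array(c["R"]).T@c["t"])
```

```text
stop inner top T [0.54332779 0.15113529 0.042     ]
stop outer T [0.54348724 0.16331982 0.042     ]
plate edge T [0.52037432 0.05865961 0.008     ] [ 0.51946581 -0.01379763  0.008     ] [0.56741511 0.04812557 0.008     ]
leverstop T [ 0.54735888 -0.02994833  0.127     ] [ 0.54657956 -0.08737645  0.127     ]
leverstop S [ 0.53587861 -0.08547717  0.127     ] [ 0.5397679 -0.0317676  0.127    ]
stop S [0.52630106 0.15655353 0.042     ] [0.5262852  0.16628966 0.042     ]
panel a edge T [array([0.48030566, 0.14797539, 0.035     ]), array([0.47933622, 0.0658569 , 0.035     ])]
panel b edge T [array([0.61428294, 0.14264732, 0.035     ]), array([0.61314983, 0.06438067, 0.035     ])]
head S near bottom [ 0.56481484 -0.09531694  0.        ] [0.56729726 0.17235236 0.        ]
head T [ 0.56317094 -0.04120217  0.05      ] [ 0.56253573 -0.08801058  0.05      ] [ 0.51834171 -0.04045293  0.05      ] [ 0.51775302 -0.086947    0.05      ]
[ 0.32387431 -0.01296599  1.20600421]
[ 1.15771179 -0.00369061  0.79202605]
```

>>> play_rows([
  [0, 0, 0.107, 0, 0, 0, 0],
  [0, 0, 0.107, 0, 0, 0, 0],
  [0, 0, 0.108, 0, 0, 0, 0],
  [0, 0, 0, 2.5, -3, 0, 0],
  [0, 0, 0, 3, -3, 0, 0],
  [0, 0, 0, 3, -3, 0, 0],
  [0, 0, 0, 3, -3, 0, 0],
  [0, 0, 0, 3, -3, 0, 0],
  [0, 0, 0, 3, -3, 0, 0],
  [0, 0, 0, 3, -3, 0, 0],
  [0, 0, 0, 3, -3, 0, 0],
  [0, 0, 0, 3, -3, 0, 0],
])

```text
time: 1.2
eef_pos: [0.4631, -0.3549, 0.2313]
eef_rot: [0.0, 1.0, -0.006, -0.0]
ft_force: [0.8, -0.9, -0.3]
opening: -0.0001
```

>>> play_rows([
  [0, 0, 0, 1, -3.5, 0, 0],
  [0, 0, 0, 0, -3.5, 0, 0],
  [0, 0, 0, 0, -3.5, 0, 0],
  [0, 0, 0, 0, -3.5, 0, 0],
  [0, 0, 0, 0, -3.5, 0, 0],
  [0, 0, 0, 0, -3.5, 0, 0],
  [0, 0, 0, 0, -3.5, 0, 0],
  [0, 0, 0, 0, -3.5, 0, 0],
  [0, 0, 0, 0, -3.5, 0, 0],
  [0, 0, 0, 0, -3.5, 0, 0],
  [0, 0, 0, 0, -3.5, 0, 0],
  [0, 0, 0, 0, 0, 0, 0],
])

```text
time: 2.2
eef_pos: [0.4764, 0.0357, 0.2316]
eef_rot: [-0.002, 1.0, -0.001, 0.0]
ft_force: [-0.1, 0.5, -0.2]
opening: 0.0
```

>>> play_rows([
  [0, 0, 0, -1, -3.5, 0, 0],
  [0, 0, 0, -1, -3.5, 2, 0],
  [0, 0, 0, -1, 0, 3, 0],
  [0, 0, 0, -1, 0, 3, 0],
  [0, 0, 0, 0, 0, 3, 0],
  [0, 0, 0, 0, 0, 3, 0],
  [0, 0, 0, 0, 0, 3, 0],
  [0, 0, 0, 0, 0, 2.5, 0],
  [0, 0, 0, 0, 0, 1.3, 0],
  [0, 0, 0, 0, 0, 0, 0],
])

```text
time: 3.03
eef_pos: [0.4355, 0.098, 0.0206]
eef_rot: [0.001, 1.0, -0.006, -0.003]
ft_force: [-0.2, -0.5, -0.6]
opening: -0.0003
```

>>> play_rows([
  [0, 0, 0, 1, 0, 0, 0],
  [0, 0, 0, 1, 0, 0, 0],
  [0, 0, 0, 1, 0, 0, 0],
  [0, 0, 0, 0.8, 0, 0, 0],
  [0, 0, 0, 0.8, 0, 0, 0],
  [0, 0, 0, 0.6, 0, 0, 0],
  [0, 0, 0, 0.5, 0, 0, 0],
  [0, 0, 0, 0, 0, 0, 0],
])

```text
time: 3.7
eef_pos: [0.4668, 0.0975, 0.0195]
eef_rot: [0.006, 1.0, -0.004, -0.027]
ft_force: [-60.4, 5.7, 32.8]
opening: -0.0002
```

>>> play_rows([
  [0, 0, 0, -2, 0, 0, 0],
  [0, 0, 0, -1.5, 0, 0, 0],
  [0, 0, 0, 0, 0, 0, 0],
  [0, 0, 0, 0, 0, 0, 0],
])

```text
time: 4.03
eef_pos: [0.4617, 0.0986, 0.0244]
eef_rot: [-0.0, 1.0, -0.006, 0.002]
ft_force: [0.6, -0.2, -0.9]
opening: -0.0001
```

Run:
```python
from h import *
print(observe()["eef_pos"],observe()["ft_force"])
a=grab_frame("top")[175:240,255:380,::-1];b=grab_frame("scene")[160:245,255:390,::-1]
g=lambda i:cv2.resize(cv2.convertScaleAbs(i,alpha=1.3),(546,int(546*i.shape[0]/i.shape[1])),interpolation=cv2.INTER_CUBIC)
i=np.vstack([g(a),g(b)]);cv2.imwrite("pics/c2.png",i[:600])
```

```text
[0.46172759 0.09855167 0.02444744] [ 0.635833   -0.17695672 -0.90028413]
```

View pics/c2.png

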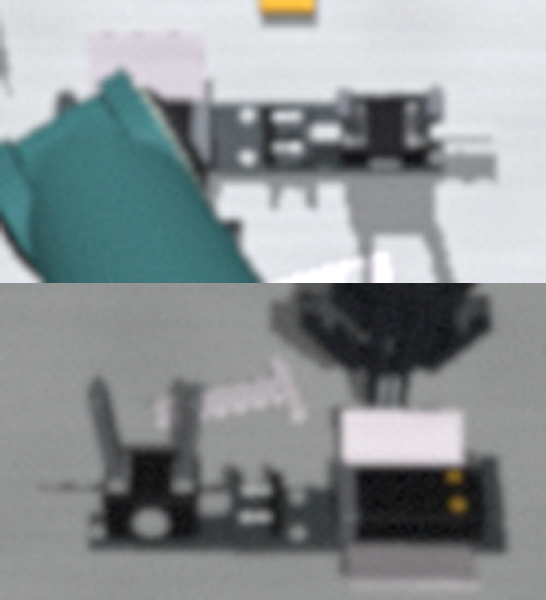

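Run:
```python
from h import *
for z in (.025,.03,.035,.04,.045,.05):
  a=ray("top",141/4.368+255,226/4.368+175,z)[0]; s=ray("scene",402/4.044+255,(409-283)/4.044+160,z)[0]
  b=ray("top",147/4.368+255,32/4.368+175,z)[0]; t=ray("scene",410/4.044+255,(585-283)/4.044+160,z)[0]
  print(z,a,s,.517-np.sqrt(.05**2-(z-.01)**2),"B",b,t,.567+np.sqrt(.05**2-(z-.01)**2))
```

```text
0.025 0.4811522731315695 0.4672782312136098 0.46930303992915273 B 0.6161910989367314 0.6131449515068506 0.6146969600708473
0.03 0.4804864077499207 0.4717789490180061 0.4711742430504416 B 0.6149535216810866 0.6166948103400925 0.6128257569495583
0.035 0.479820542368272 0.4762796668224023 0.4736987298107781 B 0.6137159444254419 0.6202446691733347 0.6103012701892219
0.04 0.4791546769866233 0.4807803846267986 0.477 B 0.6124783671697971 0.6237945280065766 0.607
0.045 0.4784888116049746 0.4852811024311948 0.48129285785728576 B 0.6112407899141523 0.6273443868398187 0.6027071421427143
0.05 0.4778229462233259 0.489781820235591 0.487 B 0.6100032126585075 0.6308942456730607 0.597
```

>>> play_rows([
  [0, 0, 0, 0, 0, 0.9, 0],
  [0, 0, 0, 0, 0, 0.5, 0],
  [0, 0, 0, 0.6, 0, 0, 0],
  [0, 0, 0, 0.4, 0, -0.3, 0],
  [0, 0, 0, 0.3, 0, -0.6, 0],
  [0, 0, 0, 0.3, 0, -0.6, 0],
  [0, 0, 0, 0.3, 0, -0.6, 0],
  [0, 0, 0, 0.3, 0, -0.5, 0],
  [0, 0, 0, 0, 0, 0, 0],
])

```text
time: 4.88
eef_pos: [0.4836, 0.0983, 0.0368]
eef_rot: [-0.0, 1.0, -0.006, 0.002]
ft_force: [0.4, -0.0, 0.7]
opening: 0.0002
```

>>> play_rows([
  [0, 0, 0, 0.4, 0, -0.1, 0],
  [0, 0, 0, 0.4, 0, -0.1, 0],
  [0, 0, 0, 0.4, 0, 0, 0],
  [0, 0, 0, 0.3, 0, 0, 0],
  [0, 0, 0, 0.2, 0, 0, 0],
  [0, 0, 0, 0, 0, 0, 0],
  [0, 0, 0, 0, 0, 0, 0],
])

```text
time: 5.47
eef_pos: [0.4989, 0.098, 0.0371]
eef_rot: [-0.0, 1.0, -0.006, 0.0]
ft_force: [0.5, 0.6, -0.4]
opening: -0.0001
```

```bash
cat > two.py <<'E'
from h import *
import sys
o=observe();print(o["time"],o["eef_pos"],o["ft_force"],o["opening"])
a=grab_frame("top")[175:240,255:380,::-1];b=grab_frame("scene")[160:245,255:390,::-1]
g=lambda i:cv2.resize(cv2.convertScaleAbs(i,alpha=1.3),(546,int(546*i.shape[0]/i.shape[1])),interpolation=cv2.INTER_CUBIC)
cv2.imwrite(f"pics/{sys.argv[1]}.png",np.vstack([g(a),g(b)])[:600])
E
python3 two.py c3
```

```text
5.4667 [0.49892033 0.09799691 0.03707703] [ 0.53809957  0.61956378 -0.38009359] -8.849609755671344e-05
```

View pics/c3.png

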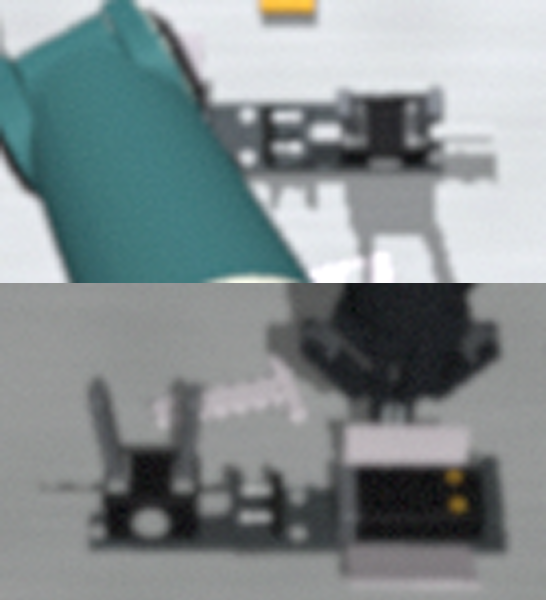

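Panel A has come nearly upright: its far face now runs from row 425 to 465 in the lower crop. I'll push on to the stop.

>>> play_rows([
  [0, 0, 0, 0.3, 0, 0, 0],
  [0, 0, 0, 0.2, 0, 0, 0],
  [0, 0, 0, 0.1, 0, 0, 0],
  [0, 0, 0, 0.1, 0, 0, 0],
  [0, 0, 0, 0, 0, 0, 0],
  [0, 0, 0, 0, 0, 0, 0],
])

```text
time: 6.07
eef_pos: [0.5058, 0.0979, 0.0373]
eef_rot: [-0.0, 1.0, -0.006, 0.0]
ft_force: [-0.1, -0.5, -0.7]
opening: 0.0
```

>>> play_rows([
  [0, 0, 0, 0.15, 0, 0, 0],
  [0, 0, 0, 0.1, 0, 0, 0],
  [0, 0, 0, 0.1, 0, 0, 0],
  [0, 0, 0, 0, 0, 0, 0],
  [0, 0, 0, 0, 0, 0, 0],
])

```text
time: 6.48
eef_pos: [0.5069, 0.0978, 0.0369]
eef_rot: [0.001, 1.0, -0.006, -0.002]
ft_force: [-6.7, 0.6, 5.3]
opening: -0.0
```

>>> play_rows([
  [0, 0, 0, -1, 0, 0, 0],
  [0, 0, 0, -1, 0, -1, 0],
  [0, 0, 0, 0, 0, -3, 0],
  [0, 0, 0, 0, 0, -3, 0],
  [0, 0, 0, 2.5, 0, -1, 0],
  [0, 0, 0, 3, 0, 0, 0],
  [0, 0, 0, 3, 0, 0, 0],
  [0, 0, 0, 3, 0, 0, 0],
  [0, 0, 0, 3, 0, 0, 0],
  [0, 0, 0, 2.5, 0, 0, 0],
  [0, 0, 0, 0, 0, 0, 0],
  [0, 0, 0, 0, 0, 0, 0],
])

```text
time: 7.48
eef_pos: [0.6596, 0.0958, 0.1166]
eef_rot: [-0.0, 1.0, -0.007, 0.0]
ft_force: [-0.5, 0.3, -1.0]
opening: 0.0001
```

>>> play_rows([
  [0, 0, 0, 0, 0, 2.5, 0],
  [0, 0, 0, 0, 0, 2.5, 0],
  [0, 0, 0, 0, 0, 2.5, 0],
  [0, 0, 0, 0, 0, 2, 0],
  [0, 0, 0, 0, 0, 0.9, 0],
  [0, 0, 0, 0, 0, 0, 0],
  [0, 0, 0, 0, 0, 0, 0],
])

```text
time: 8.07
eef_pos: [0.6587, 0.0963, 0.0137]
eef_rot: [-0.0, 1.0, -0.006, -0.0]
ft_force: [0.7, -0.6, 0.6]
opening: -0.0001
```

>>> play_rows([
  [0, 0, 0, -1, 0, 0.8, 0],
  [0, 0, 0, -1, 0, 0, 0],
  [0, 0, 0, -0.8, 0, 0, 0],
  [0, 0, 0, -0.3, 0, 0, 0],
  [0, 0, 0, 0, 0, 0, 0],
])

```text
time: 8.48
eef_pos: [0.6285, 0.0967, 0.0068]
eef_rot: [-0.0, 1.0, -0.006, 0.001]
ft_force: [0.7, -0.4, 0.5]
opening: 0.0001
```

>>> play_rows([
  [0, 0, 0, -0.2, 0, -0.2, 0],
  [0, 0, 0, -0.1, 0, -0.4, 0],
  [0, 0, 0, -0.1, 0, -0.4, 0],
  [0, 0, 0, -0.2, 0, -0.4, 0],
  [0, 0, 0, -0.2, 0, -0.4, 0],
  [0, 0, 0, -0.3, 0, -0.4, 0],
  [0, 0, 0, -0.3, 0, -0.4, 0],
  [0, 0, 0, -0.3, 0, -0.4, 0],
  [0, 0, 0, 0, 0, 0, 0],
])

```text
time: 9.23
eef_pos: [0.6107, 0.0968, 0.0362]
eef_rot: [0.0, 1.0, -0.006, 0.0]
ft_force: [-0.0, -0.2, 0.8]
opening: 0.0001
```

>>> play_rows([
  [0, 0, 0, -0.5, 0, -0.1, 0],
  [0, 0, 0, -0.5, 0, -0.1, 0],
  [0, 0, 0, -0.5, 0, 0, 0],
  [0, 0, 0, -0.5, 0, 0, 0],
  [0, 0, 0, -0.4, 0, 0, 0],
  [0, 0, 0, -0.3, 0, 0, 0],
  [0, 0, 0, -0.2, 0, 0, 0],
  [0, 0, 0, -0.1, 0, 0, 0],
  [0, 0, 0, -0.1, 0, 0, 0],
  [0, 0, 0, 0, 0, 0, 0],
])

```text
time: 10.07
eef_pos: [0.5847, 0.097, 0.0375]
eef_rot: [-0.001, 1.0, -0.006, 0.005]
ft_force: [14.0, 0.4, -10.3]
opening: 0.0002
```

```bash
python3 two.py c4
```

```text
10.0667 [0.58468217 0.09697241 0.03748068] [ 13.9808209    0.426744   -10.28036928] 0.00017367854840987095
```

View pics/c4.png

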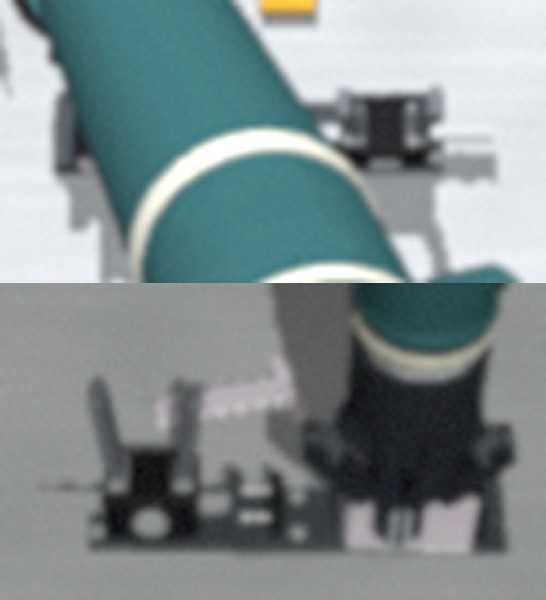

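>>> play_rows([
  [0, 0, 0, 1, 0, 0, 0],
  [0, 0, 0, 1, 0, -1, 0],
  [0, 0, 0, 0, 0, -3, 0],
  [0, 0, 0, 0, 0, -4, 0],
  [0, 0, 0, 0, 0, -4, 0.5],
  [0, 0, 0, 0, 0, -4, 1],
  [0, 0, 0, -1, 3, 0, 1],
  [0, 0, 0, -1, 3, 0, 1],
  [0, 0, 0, -1, 3, 0, 1],
  [0, 0, 0, -1, 3, 0, 1],
  [0, 0, 0, -1, 3, 0, 1],
  [0, 0, 0, 0, 0.6, 0, 1],
])

```text
time: 11.17
eef_pos: [0.5451, -0.0648, 0.1965]
eef_rot: [0.002, 1.0, -0.01, -0.002]
ft_force: [-0.1, -0.2, -0.6]
opening: 0.0855
```

>>> play_rows([
  [0, 0, 0, 0, 0, 0, 1],
  [0, 0, 0, 0, 0, 0, 1],
  [0, 0, 0, 0, 0, 0, 1],
])

```text
time: 11.42
eef_pos: [0.5483, -0.0568, 0.1971]
eef_rot: [-0.001, 1.0, -0.005, -0.0]
ft_force: [0.4, -0.4, 0.2]
opening: 0.0853
```

```bash
python3 two.py c5
python3 - <<'E'
import cv2
a=cv2.imread("pics/c5.png");b=cv2.imread("pics/c4.png")
import numpy as np
cv2.imwrite("pics/v5.png",a)
E
```

```text
11.4167 [ 0.54830285 -0.05675539  0.1971077 ] [ 0.37252246 -0.42344862  0.24378128] 0.0852631931280348
```

View pics/c5.png

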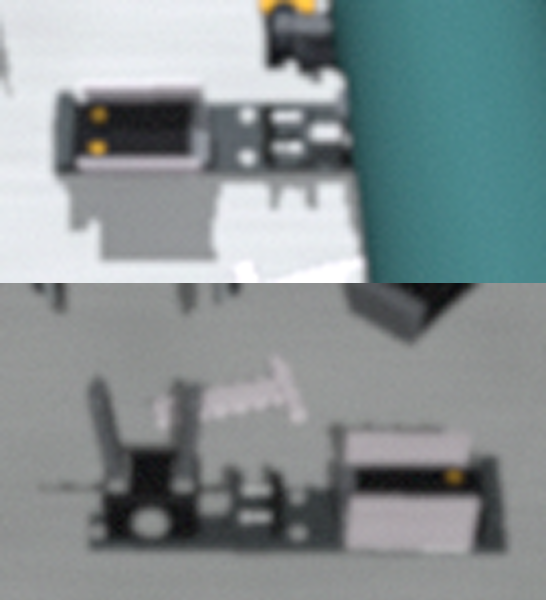

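>>> play_rows([
  [0, 0, 0, -0.45, 0.2, 2, 1],
  [0, 0, 0, 0, 0, 2, 1],
  [0, 0, 0, 0, 0, 2, 1],
  [0, 0, 0, 0, 0, 2, 1],
  [0, 0, 0, 0, 0, 1.5, 1],
  [0, 0, 0, 0, 0, 1.1, 1],
  [0, 0, 0, 0, 0, 0.5, 1],
  [0, 0, 0, 0, 0, 0, 1],
  [0, 0, 0, 0, 0, 0, 1],
])

```text
time: 12.27
eef_pos: [0.5442, -0.0601, 0.0866]
eef_rot: [-0.0, 1.0, -0.006, 0.0]
ft_force: [0.4, 0.7, -0.3]
opening: 0.0854
```

```bash
cat > tr.py <<'E'
from h import *
import sys
o=observe();print(o["time"],o["eef_pos"].round(4),o["ft_force"].round(1),round(o["opening"],4))
n=sys.argv[1]
for c in("top","scene"):
    np.save(f"{n}_{c}.npy",np.mean([grab_frame(c).astype(float).mean(2) for _ in range(3)],0))
cv2.imwrite(f"pics/{n}.png",np.vstack([cv2.resize(np.clip(np.load(f"{n}_{c}.npy")[y:y+60,x:x+130]*1.4,0,255).astype(np.uint8),(650,300),interpolation=cv2.INTER_CUBIC) for c,x,y in(("top",255,180),("scene",258,180))]))
E
python3 tr.py s0
```

```text
12.2667 [ 0.5442 -0.0601  0.0866] [ 0.4  0.7 -0.3] 0.0854
```

View pics/s0.png

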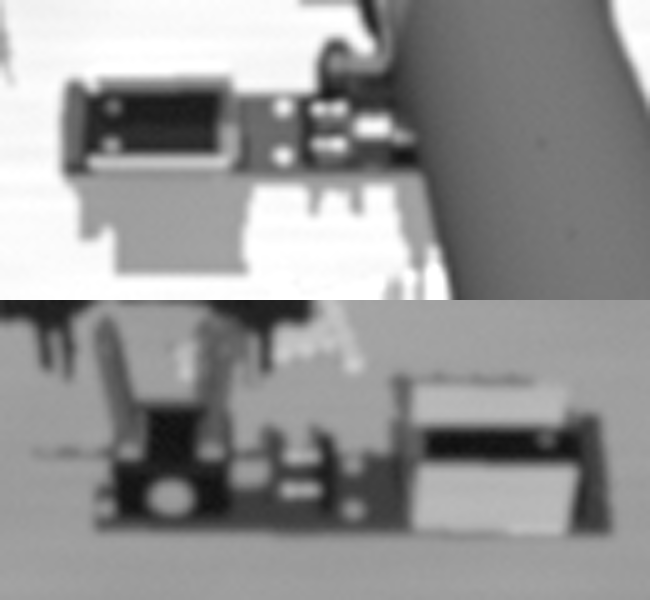

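>>> play_rows([
  [0, 0, 0, 0, 0, 0, 0.44],
  [0, 0, 0, 0, 0, 0, 0.44],
  [0, 0, 0, 0, 0, 0, 0.44],
  [0, 0, 0, 0, 0, 0, 0.44],
  [0, 0, 0, 0, 0, 0, 0.44],
  [0, 0, 0, 0, 0, 0, 0.44],
], force=50)

```text
time: 13.07
eef_pos: [0.5454, -0.0568, 0.0889]
eef_rot: [-0.002, 1.0, -0.005, 0.002]
ft_force: [-4.1, 7.3, 17.5]
opening: 0.0388
```

>>> play_rows([
  [0, 0, 0, 0, 0, 0, 0.9],
  [0, 0, 0, 0, 0, 0, 0.9],
  [0, 0, 0, 0, 0, 0, 0.9],
  [0, 0, 0, 0, 0, 0, 0.9],
  [0, 0, 0, 0, 0, 0, 0.9],
  [0, 0, 0, 0, 0, 0, 0.9],
])

```text
time: 13.57
eef_pos: [0.5435, -0.0611, 0.0861]
eef_rot: [0.0, 1.0, -0.006, -0.0]
ft_force: [-0.1, 0.8, -0.2]
opening: 0.0767
```

```bash
python3 tr.py s1
cat > d.py <<'E'
from h import *
import sys
a,b=sys.argv[1:3]
# bright guide rods of the sprung pad: profile along columns between rows
for c,x0,x1,y0,y1 in(("top",305,332,198,211),("scene",300,332,204,222)):
    for n in(a,b):
        p=np.load(f"{n}_{c}.npy")[y0:y1,x0-35*(c=="top"):x1+20*(c=="scene")].mean(0); print(c,n,p.round().astype(int).tolist())
E
python3 d.py s0 s1
```

```text
13.5667 [ 0.5435 -0.0611  0.0861] [-0.1  0.8 -0.2] 0.0767
top s0 [72, 60, 46, 41, 41, 46, 56, 63, 56, 42, 33, 32, 33, 33, 33, 33, 33, 33, 33, 33, 32, 32, 32, 32, 32, 32, 31, 38, 57, 79, 93, 99, 94, 79, 77, 82, 83, 83, 84, 93, 108, 117, 112, 96, 77, 57, 53, 73, 91, 91, 86, 91, 99, 96, 79, 70, 76, 86, 88, 88, 88, 87]
top s1 [72, 60, 46, 41, 41, 46, 56, 63, 56, 42, 33, 32, 33, 34, 33, 33, 33, 33, 33, 33, 32, 32, 32, 32, 32, 32, 31, 37, 57, 79, 93, 99, 94, 79, 77, 82, 83, 83, 84, 93, 105, 100, 71, 56, 81, 105, 113, 113, 112, 105, 85, 66, 62, 71, 85, 92, 92, 89, 87, 85, 83, 82]
scene s0 [46, 45, 44, 48, 65, 83, 89, 89, 88, 84, 77, 67, 59, 60, 73, 86, 93, 93, 90, 86, 78, 65, 50, 42, 50, 64, 77, 86, 89, 87, 80, 73, 71, 71, 70, 65, 57, 50, 53, 64, 77, 89, 95, 92, 87, 86, 86, 86, 85, 85, 86, 86]
scene s1 [46, 46, 43, 48, 65, 82, 89, 89, 89, 89, 90, 90, 89, 84, 72, 61, 57, 64, 78, 90, 93, 91, 86, 80, 69, 53, 43, 51, 68, 80, 79, 73, 71, 71, 70, 66, 57, 50, 53, 64, 77, 89, 95, 92, 87, 86, 86, 86, 86, 86, 86, 86]
```

>>> play_rows([
  [0, 0, 0, 0, -0.3, 0, 0.44],
  [0, 0, 0, 0, 0, 0, 0.44],
  [0, 0, 0, 0, 0, 0, 0.44],
  [0, 0, 0, 0, 0, 0, 0.44],
  [0, 0, 0, 0, 0, 0, 0.44],
  [0, 0, 0, 0, 0, 0, 0.44],
  [0, 0, 0, 0, 0, 0, 0.9],
  [0, 0, 0, 0, 0, 0, 0.9],
  [0, 0, 0, 0, 0, 0, 0.9],
  [0, 0, 0, 0, 0, 0, 0.9],
  [0, 0, 0, 0, 0, 0, 0.9],
  [0, 0, 0, 0, 0, 0, 0.9],
])

```text
time: 14.87
eef_pos: [0.5436, -0.0581, 0.0861]
eef_rot: [0.0, 1.0, -0.006, -0.0]
ft_force: [-0.6, 0.2, -0.2]
opening: 0.0766
```

```bash
python3 tr.py s2
cat > d.py <<'E'
from h import *
import sys
from scipy.signal import find_peaks
def y_at(u,z,x=.545):
    lo,hi=-.1,.2
    for _ in range(40):
        m=(lo+hi)/2
        if pix("scene",np.array([x,m,z]))[0]<u: lo=m
        else: hi=m
    return m
for n in sys.argv[1:]:
    p=np.load(f"{n}_scene.npy")[204:222,305:350].mean(0); k,_=find_peaks(-p,prominence=6)
    print(n,[(round(305+i+.5*(p[i-1]-p[i+1])/(p[i-1]-2*p[i]+p[i+1]),2),int(p[i])) for i in k],[round(1000*y_at(305+i+.5*(p[i-1]-p[i+1])/(p[i-1]-2*p[i]+p[i+1]),.025),1) for i in k])
E
python3 d.py s0 s1 s2
```

```text
14.8667 [ 0.5436 -0.0581  0.0861] [-0.6  0.2 -0.2] 0.0766
s0 [(np.float64(312.34), 58), (np.float64(323.0), 42), (np.float64(337.18), 50)] [-5.0, 22.8, 59.7]
s1 [(np.float64(315.85), 57), (np.float64(326.07), 42), (np.float64(337.18), 50)] [4.1, 30.8, 59.8]
s2 [(np.float64(319.55), 59), (np.float64(330.11), 42), (np.float64(337.17), 50)] [13.8, 41.3, 59.7]
```

>>> play_rows([
  [0, 0, 0, 0, 0, 0, 0.44],
  [0, 0, 0, 0, 0, 0, 0.44],
  [0, 0, 0, 0, 0, 0, 0.44],
  [0, 0, 0, 0, 0, 0, 0.44],
  [0, 0, 0, 0, 0, 0, 0.44],
  [0, 0, 0, 0, 0, 0, 0.44],
  [0, 0, 0, 0, 0, 0, 0.9],
  [0, 0, 0, 0, 0, 0, 0.9],
  [0, 0, 0, 0, 0, 0, 0.9],
  [0, 0, 0, 0, 0, 0, 0.9],
  [0, 0, 0, 0, 0, 0, 0.9],
  [0, 0, 0, 0, 0, 0, 0.9],
])

```text
time: 16.17
eef_pos: [0.5437, -0.0581, 0.0861]
eef_rot: [0.0, 1.0, -0.006, -0.0]
ft_force: [0.7, -0.9, 0.4]
opening: 0.077
```

```bash
python3 tr.py s3; python3 d.py s2 s3
python3 - <<'E'
from h import *
for n in("s0","s1","s2","s3"):
    print(n,np.load(f"{n}_top.npy")[200:209,292:325].mean(0).round().astype(int).tolist())
for u in range(296,322,4): print(u,ray("top",u,205,.032)[1].round(4),end=" ")
E
```

```text
16.1667 [ 0.5437 -0.0581  0.0861] [ 0.7 -0.9  0.4] 0.077
s2 [(np.float64(319.55), 59), (np.float64(330.11), 42), (np.float64(337.17), 50)] [13.8, 41.3, 59.7]
s3 [(np.float64(322.77), 58), (np.float64(333.3), 40)] [22.2, 49.6]
s0 [26, 27, 26, 27, 26, 33, 54, 78, 91, 96, 89, 72, 71, 76, 76, 76, 78, 86, 99, 109, 104, 89, 69, 48, 45, 70, 94, 98, 93, 98, 106, 102, 85]
s1 [27, 26, 26, 26, 26, 33, 54, 78, 92, 96, 88, 73, 71, 76, 77, 76, 78, 86, 97, 90, 61, 47, 75, 102, 111, 112, 110, 102, 85, 70, 69, 84, 105]
s2 [27, 27, 26, 27, 26, 33, 54, 78, 92, 95, 88, 73, 71, 76, 77, 75, 65, 46, 48, 79, 107, 113, 110, 109, 104, 92, 80, 77, 88, 102, 109, 112, 113]
s3 [27, 27, 27, 27, 26, 33, 54, 78, 92, 96, 88, 73, 69, 64, 46, 46, 74, 103, 117, 121, 119, 110, 95, 81, 78, 91, 108, 111, 108, 108, 109, 112, 113]
296 0.0816 300 0.0697 304 0.0578 308 0.0459 312 0.0341 316 0.0222 320 0.0103
```

View pics/s3.png

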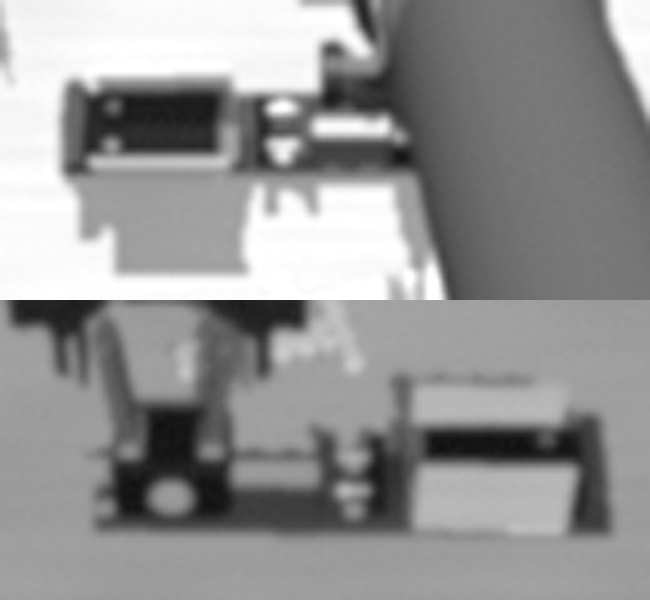

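>>> play_rows([
  [0, 0, 0, 0, 0, 0, 0.44],
  [0, 0, 0, 0, 0, 0, 0.44],
  [0, 0, 0, 0, 0, 0, 0.44],
  [0, 0, 0, 0, 0, 0, 0.44],
  [0, 0, 0, 0, 0, 0, 0.44],
  [0, 0, 0, 0, 0, 0, 0.44],
  [0, 0, 0, 0, 0, 0, 0.9],
  [0, 0, 0, 0, 0, 0, 0.9],
  [0, 0, 0, 0, 0, 0, 0.9],
  [0, 0, 0, 0, 0, 0, 0.9],
  [0, 0, 0, 0, 0, 0, 0.9],
  [0, 0, 0, 0, 0, 0, 0.9],
])

```text
time: 17.47
eef_pos: [0.5436, -0.0581, 0.086]
eef_rot: [0.0, 1.0, -0.006, -0.0]
ft_force: [-0.0, -0.3, 0.2]
opening: 0.0767
```

```bash
python3 tr.py s4; python3 d.py s3 s4
python3 - <<'E'
from h import *
for n in("s3","s4"):
    print(n,np.load(f"{n}_top.npy")[200:209,266:325].mean(0).round().astype(int).tolist())
E
```

```text
17.4667 [ 0.5436 -0.0581  0.086 ] [-0.  -0.3  0.2] 0.0767
s3 [(np.float64(322.77), 58), (np.float64(333.3), 40)] [22.2, 49.6]
s4 [(np.float64(326.05), 60), (np.float64(336.77), 36)] [30.7, 58.7]
s3 [159, 122, 88, 75, 72, 60, 40, 31, 32, 38, 49, 56, 50, 37, 26, 26, 27, 26, 27, 26, 27, 27, 26, 27, 26, 27, 27, 27, 27, 27, 26, 33, 54, 78, 92, 96, 88, 73, 69, 64, 46, 46, 74, 103, 117, 121, 119, 110, 95, 81, 78, 91, 108, 111, 108, 108, 109, 112, 113]
s4 [159, 123, 87, 76, 72, 59, 40, 32, 31, 38, 49, 55, 50, 36, 27, 26, 26, 27, 27, 26, 27, 26, 26, 26, 26, 26, 27, 27, 27, 26, 26, 33, 54, 78, 92, 96, 86, 58, 47, 74, 101, 109, 109, 111, 107, 95, 83, 82, 95, 111, 117, 117, 115, 111, 108, 108, 110, 112, 113]
```

>>> play_rows([
  [0, 0, 0, 0, 0, 0, 0.58],
  [0, 0, 0, 0, 0, 0, 0.58],
  [0, 0, 0, 0, 0, 0, 0.58],
  [0, 0, 0, 0, 0, 0, 0.58],
  [0, 0, 0, 0, 0, 0, 0.58],
  [0, 0, 0, 0, 0, 0, 0.58],
])

```text
time: 18.27
eef_pos: [0.5445, -0.0566, 0.0874]
eef_rot: [-0.0, 1.0, -0.006, 0.001]
ft_force: [-1.1, 2.6, 6.5]
opening: 0.0494
```

```bash
python3 tr.py s5; python3 d.py s4 s5
python3 - <<'E'
from h import *
for n in("s4","s5"):
    print(n,np.load(f"{n}_top.npy")[200:209,266:325].mean(0).round().astype(int).tolist())
E
```

```text
18.2667 [ 0.5445 -0.0566  0.0874] [-1.1  2.6  6.5] 0.0494
s4 [(np.float64(326.05), 60), (np.float64(336.77), 36)] [30.7, 58.7]
s5 [(np.float64(326.8), 58), (np.float64(337.29), 32)] [32.7, 60.0]
s4 [159, 123, 87, 76, 72, 59, 40, 32, 31, 38, 49, 55, 50, 36, 27, 26, 26, 27, 27, 26, 27, 26, 26, 26, 26, 26, 27, 27, 27, 26, 26, 33, 54, 78, 92, 96, 86, 58, 47, 74, 101, 109, 109, 111, 107, 95, 83, 82, 95, 111, 117, 117, 115, 111, 108, 108, 110, 112, 113]
s5 [159, 122, 88, 75, 72, 59, 40, 32, 36, 47, 56, 55, 42, 30, 26, 26, 26, 27, 26, 27, 26, 26, 27, 26, 27, 27, 27, 27, 26, 26, 27, 42, 69, 90, 94, 82, 56, 38, 49, 79, 104, 110, 108, 109, 104, 88, 80, 93, 110, 117, 117, 117, 117, 117, 116, 115, 112, 110, 108]
```

>>> play_rows([
  [0, 0, 0, 0, 0, 0, 0.5],
  [0, 0, 0, 0, 0, 0, 0.44],
  [0, 0, 0, 0, 0, 0, 0.44],
  [0, 0, 0, 0, 0, 0, 0.44],
  [0, 0, 0, 0, 0, 0, 0.44],
])

```text
time: 18.98
eef_pos: [0.5447, -0.0567, 0.0888]
eef_rot: [0.0, 1.0, -0.006, 0.001]
ft_force: [-4.6, 2.0, 18.6]
opening: 0.0386
```

```bash
python3 tr.py s6; python3 d.py s4 s5 s6
python3 - <<'E'
from h import *
for n in("s6",):
    print(n,np.load(f"{n}_top.npy")[200:209,266:325].mean(0).round().astype(int).tolist())
for n in("s4","s5","s6"):
    p=np.load(f"{n}_top.npy")[200:209].mean(0); d=p[273:281]-26; print(n,(d*np.arange(273,281)).sum()/d.sum(), np.interp(60,p[296:301],np.arange(296,301)))
E
```

```text
18.9833 [ 0.5447 -0.0567  0.0888] [-4.6  2.  18.6] 0.0386
s4 [(np.float64(326.05), 60), (np.float64(336.77), 36)] [30.7, 58.7]
s5 [(np.float64(326.8), 58), (np.float64(337.29), 32)] [32.7, 60.0]
s6 [(np.float64(328.19), 59), (np.float64(337.28), 32)] [36.3, 60.0]
s6 [159, 122, 88, 75, 72, 59, 40, 32, 36, 46, 56, 55, 42, 30, 26, 26, 26, 27, 27, 26, 27, 26, 26, 27, 26, 26, 26, 27, 26, 26, 27, 41, 68, 91, 94, 82, 56, 38, 49, 79, 105, 115, 115, 106, 90, 80, 95, 115, 119, 117, 117, 117, 117, 116, 117, 116, 116, 114, 113]
s4 276.6273777173913 298.2415611814346
s5 276.10494493629886 297.68308253533974
s6 276.1143815604372 297.69444444444446
```

>>> play_rows([
  [0, 0, 0, 0, 0, 0, 0.9],
  [0, 0, 0, 0, 0, 0, 0.9],
  [0, 0, 0, 0, 0, 0, 0.9],
  [0, 0, 0, 0, 0, 0, 0.9],
  [0, 0, 0, 0, 0, 0, 0.9],
  [0, 0, 0, 0, 0, 0, 0.61],
  [0, 0, 0, 0, 0, 0, 0.61],
  [0, 0, 0, 0, 0, 0, 0.61],
  [0, 0, 0, 0, 0, 0, 0.61],
  [0, 0, 0, 0, 0, 0, 0.61],
  [0, 0, 0, 0, 0, 0, 0.61],
  [0, 0, 0, 0, 0, 0, 0.61],
])

```text
time: 20.28
eef_pos: [0.5444, -0.0566, 0.087]
eef_rot: [-0.0, 1.0, -0.006, 0.001]
ft_force: [-0.7, 3.0, 5.3]
opening: 0.0523
```

```bash
python3 tr.py s7; python3 d.py s6 s7
python3 - <<'E'
from h import *
for n in("s6","s7"):
    p=np.load(f"{n}_top.npy")[200:209].mean(0); d=p[273:281]-26; print(n,(d*np.arange(273,281)).sum()/d.sum(), p[305:325].round())
E
```

```text
20.2833 [ 0.5444 -0.0566  0.087 ] [-0.7  3.   5.3] 0.0523
s6 [(np.float64(328.19), 59), (np.float64(337.28), 32)] [36.3, 60.0]
s7 [(np.float64(328.18), 59), (np.float64(337.29), 33)] [36.3, 60.1]
s6 276.1143815604372 [ 79. 105. 115. 115. 106.  90.  80.  95. 115. 119. 117. 117. 117. 117.
 116. 117. 116. 116. 114. 113.]
s7 276.07189824296654 [ 79. 106. 115. 115. 107.  90.  80.  95. 115. 119. 117. 117. 117. 117.
 117. 116. 114. 112. 109. 108.]
```

View pics/s7.png

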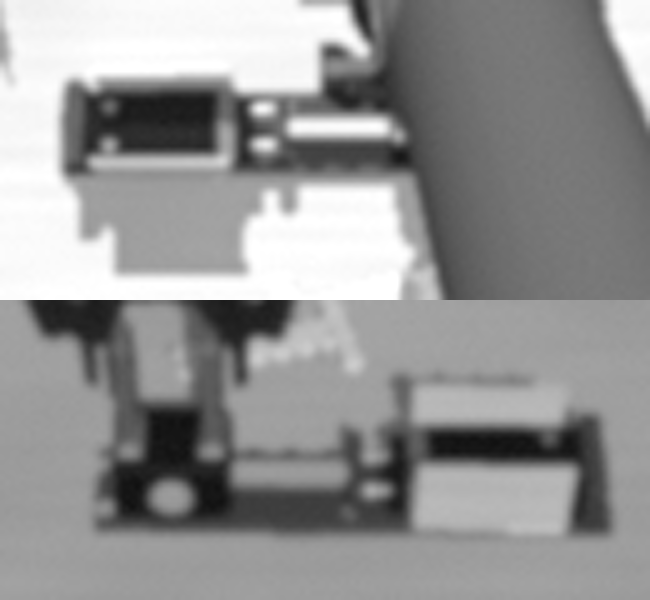

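>>> play_rows([
  [0, 0, 0, 0, 0, 0, 0.58],
  [0, 0, 0, 0, 0, 0, 0.55],
  [0, 0, 0, 0, 0, 0, 0.55],
  [0, 0, 0, 0, 0, 0, 0.55],
])

```text
time: 20.92
eef_pos: [0.5445, -0.0566, 0.0878]
eef_rot: [-0.0, 1.0, -0.006, 0.001]
ft_force: [-2.7, 2.7, 11.5]
opening: 0.0471
```

```bash
python3 tr.py s8; python3 d.py s7 s8
```

```text
20.9167 [ 0.5445 -0.0566  0.0878] [-2.7  2.7 11.5] 0.0471
s7 [(np.float64(328.18), 59), (np.float64(337.29), 33)] [36.3, 60.1]
s8 [(np.float64(328.59), 59), (np.float64(337.25), 32)] [37.3, 59.9]
```

>>> play_rows([
  [0, 0, 0, 0, 0, 0, 0.55],
  [0, 0, 0, 0, 0, 0, 0.55],
  [0, 0, 0, 0, 0, 0, 0.55],
  [0, 0, 0, 0, 0, 0, 0.55],
])

```text
time: 21.55
eef_pos: [0.5445, -0.0566, 0.0878]
eef_rot: [-0.0, 1.0, -0.006, 0.001]
ft_force: [-3.0, 3.6, 10.6]
opening: 0.0472
```

```bash
python3 tr.py s9; python3 d.py s8 s9 && python3 -c "
from station import manip
print(manip.close_job())"
```

```text
21.55 [ 0.5445 -0.0566  0.0878] [-3.   3.6 10.6] 0.0472
s8 [(np.float64(328.59), 59), (np.float64(337.25), 32)] [37.3, 59.9]
s9 [(np.float64(328.59), 59), (np.float64(337.3), 33)] [37.3, 60.1]
the job is handed in; nothing more can be done
None
```

I folded both panels upright, clamped the pack against the end stop, and handed the job in at about 21.9 s with the levers still held squeezed. No verdict was reported, so what follows is from my own last checks.

- **Panels:** each was pushed until it met its stop, at about 7 N for panel A and 14 N for panel B on the tool. Both looked upright in the last picture I viewed, taken after the fifth full squeeze and part of the sixth.
- **First push on panel A:** it jammed at about 60 N wrist force. I backed off and raised the panel with an inward and upward stroke instead; the pictures showed nothing had moved.
- **Clamping:** it took five full squeezes and one partial one. The pack slid about 1.5 mm and then stayed put, so I take it to be seated.
- **Pad spring:** pictures put it at about 4.6 to 4.8 mm pressed in, give or take 0.7 mm. That is about 5.7 N by the given spring rate. The figure comes only from the shrinking gap between jaw bracket and pad, as nothing measures the force directly.
- **Levers:** the fingers hold them at a 47 mm opening, about 0.13 rad of swing. The jaw, pad and finger opening stayed the same over the last 0.6 s. I did not measure the finger force on the levers.
- **Other things on the table:** I did not measure them at the end, but no picture I viewed showed any of them moved.

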